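# Shut the sample chest and shoot its barrel bolt

### The job

The sample bottles are packed: push the lid of the metal chest down until it is fully shut, push the bolt's black ball knob along its slot so that the bolt runs all the way into the keeper, then push the knob over towards the chest's front edge, through the slot's side notch, and down until it stops, so that the bolt cannot slide back. Only push with the fingers: never take the knob between the fingers, and do not lift the lid any farther open. Leave the two bottles, the timer and the marker that lie round the chest where they are.

Things in the scene. Friction and masses are not known exactly. Their poses are not given: they have to be found in the camera images.
- sample_chest: Grey painted metal chest with a hinged lid, 180 (x) x 280 (y) x 123 mm high when shut, heavy, does not move. Origin: centre of its underside. x points from its front (white card) to its back, y to its left end (bail handle), z up. The right end of its top (y -140 to -98 mm) is a fixed flange with the bolt's keeper; the rest is the lid. Six bottles stand inside.
- lid (a joint): Lid angle, rad: 0 = fully shut (its top face then at z = 122.5 mm), grows as it opens; starts part open. Hinge line parallel to the chest's y at x = +90, z = 118 mm in the chest's frame; the lid reaches 182 mm forward of it and spans y -96 to +140 mm; its left half is bare. Stiff hinge: it stays where it is left; a few N on its top face near the front push it down along its arc.
- lid_front (a point): Point on the lid's top face, 160 mm forward of the hinge line (22 mm behind the lid's front edge), at y = +75 mm in the chest's frame: a bare place to push the lid down. It moves with the lid.
- bolt (a joint): Bolt travel, m: 0 = withdrawn (left), 0.036 = fully home in the keeper. It slides to the chest's right (-y), stays where it is left, friction about 2 N. With the lid shut its axis is at x = -35, z = 137.5 mm in the chest's frame. Its guide is a tube on the lid, 22 mm wide, y -88 to -2 mm, top at z = 148.5 mm. The 13 mm rod enters the keeper only if the lid is shut.
- bolt_handle (a joint): Handle angle about the bolt's axis, rad: 0 = square to the lid (upright when shut), 1.4 = turned over to the chest's front and down. Its 8 mm pin runs in the guide tube's L-shaped slot: the long leg lies on top, the notch leads to the front (-x) at the leg's right end, so it turns only with the bolt home (above 0.034 m; else 0.15 rad of play). It stays where left (1 N at the knob).
- bolt_knob (a point): Centre of the polished, slippery black ball knob (19 mm) at the handle's end, 48 mm from the bolt's axis. With the lid shut and the handle upright: x = -35, z = 185.5 mm, y = -18 mm (bolt withdrawn) to -54 mm (bolt home) in the chest's frame; turned down: x = -82, y = -54, z = 146 mm.
- bottle_a: Cream sample bottle with white cap, 56 mm wide, 97 mm high, standing near the chest; leave alone. Origin: centre of its underside.
- bottle_b: Another such bottle near the chest, 56 mm wide, 97 mm high; leave alone. Origin: centre of its underside.
- timer: White bench timer, 56 x 65 x 60 mm high, near the chest; leave alone. Origin: centre of its underside.
- marker: White and green marker pen lying near the chest's front, about 140 mm long, 14 mm high; leave alone. Origin: centre of its underside.
- keeper (a point): Middle of the keeper, a steel staple 46 x 20 x 27 mm high on the chest's right-hand flange, which the bolt enters; the point lies on the bolt's axis (lid shut), x = -35, y = -111, z = 137.5 mm in the chest's frame.

How it is judged:
By the outcome, as a careful person would: the job done as asked, in the order asked, and still so for the second after the job is handed in, with the robot touching nothing.
It also fails if it takes over 61 s, if anything falls off the work surface, if the arm or the gripper's body presses on something with over 40 N, if the wrist force passes 120 N, or if a joint passes its speed limit or range.

### The arm

A 6-joint arm with a two-finger parallel gripper is mounted at the origin on a cart in front of the work surface, level with it; the furniture and walls round the work are solid. World frame = base frame: x ahead of the robot, y to its left, z up, the work surface at z = 0. Lengths are in m, angles in rad, forces in N, time in s.
With the tool pointing down it reaches from about 0.425 to 0.95 m from the base axis. Payload 3.5 kg.
Tool frame: the origin (TCP) lies at the very end of the fingers, on their centre line; the grasp point (between the pads) lies ctrl.tcp_to_grasp behind it (ctrl.tcp_to_grasp is the distance from the TCP to the grasp point, in m); z points along the fingers, y is the line along which they close (so a half turn about z gives the same grasp; the last joint's range is limited). The gripper opens to 85 mm and grips with 20 to 120 N. Pads are 22 mm wide; open, the fingers measure 114 mm over their backs; the gripper's body (76 mm by 85 mm) begins 54 mm behind the grasp point. The pads swing forward as they close: fully open they stand 13 mm farther back than shut.
Start: joints at [-1.444, 0.286, 1.577, -0, 1.279, -0.15], TCP at [0.184, -0.649, 0.231] pointing down, gripper open.
Joint ranges: [-2.77, 2.77], [-0.9, 2.22], [0.21, 2.48], [-1.53, 4.67], [0.24, 2.81], [-2.84, 2.84]. Speed limits (rad/s): [2.79, 2.79, 3.14, 3.14, 3.14, 3.14].

### API

Orientations are given as a unit quaternion [x, y, z, w].
In Python, from plant import ctrl gives the robot as it stands.
- The arm moves only by the shell command python3 -m inch 'ROWS' [FORCE]. ROWS is JSON, a list of rows, each an object with "slide": the shift along the tool's x, y, z in cm, a list of three; "turn": the turn about the tool's z in rad; "grip": the finger opening in cm, from 0 to 8.54. A call has 1 to 20 rows; each row is the pose to reach, as a shift and turn from the pose commanded when the call began, along the tool's axes at that moment; what a row does not reach only later rows make up. A row lasts 1/10 s, in which the tool goes at most 50 mm and 8.59 degrees, less where a joint would pass 70% of its speed; a pose out of reach is approached as far as the arm can. A call with a gripper value outside its range is refused whole. The fingers move at their own pace and stop on an object; FORCE is the grip in N (left out, the last holds). Time passes only in rows, so rows that repeat a pose let the fingers close. It gives the time, the measured TCP pose, the force, the opening and the grip force at its end, in the units of the state.
- ctrl.get_state(): the state, without advancing time (a new reading comes with each control period).
- ctrl.read_camera(name): name is "side" or "top"; returns (picture, depth): 400x640x3 uint8, red, green, blue; 400x640 float32, m along the optical axis (not along the pixel's ray), 0 where there is no reading.
- ctrl.camera_info(name): a dict with "K" (3x3 intrinsics, pixels), "D" ([k1, k2, p1, p2, k3] as OpenCV has them; the pictures are not rectified), "camera_from_world" (4x4, takes a point from world to camera coordinates). Camera axes: x right, y down, z forward; pixel columns grow to the right and rows downward; lengths in m; the calibration is good to about 2 mm. A picture is of the moment at which its call begins. camera_info takes no time and is no camera call.
- ctrl.sign_off(): hands the job in; it is judged then, once.
The state is a dict: "time": time; "qpos": joint angles; "dq": joint speeds; "joint_efforts": joint torques, N m; "eef_pos": TCP position; "tcp_rot": TCP orientation; "contact_force": force on the tool from outside, world axes, zero at the start; "wrist_torque": the same for the moment, N m; "opening": opening from 0.0 (shut) to 1.0 (fully open); "finger_force": force on a finger pad.
Only numpy, scipy, OpenCV 4.12 (cv2) and the standard library are available. Lean on these libraries where they do the work, as an engineer would, in place of code of your own. Each camera call takes 0.05 s, during which the arm holds its last target. There are 200 camera calls.

## Working session

There is one attempt and no reset: what is moved stays moved. The work goes in short steps, Python scripts to look and compute and a shell command to move; the robot and the scene stay as the last step left them, time stands still between calls to the robot, and variables do not carry over. Pictures are saved under pics/ and viewed, at most 10 in all, crops included, and the job is handed in when it is done.

```bash
mkdir -p pics; ls
cat > h.py <<'E'
import numpy as np, cv2
from plant import ctrl
def snap(n,tag):
    im,d=ctrl.read_camera(n); cv2.imwrite(f'pics/{tag}_{n}.png',im[:,:,::-1]); np.savez(f'pics/{tag}_{n}.npz',im=im,d=d); return im,d
def world(n,d):
    i=ctrl.camera_info(n);K=np.array(i['K']);D=np.array(i['D']);T=np.linalg.inv(np.array(i['camera_from_world']))
    v,u=np.mgrid[0:d.shape[0],0:d.shape[1]]
    p=cv2.undistortPoints(np.stack([u,v],-1).reshape(-1,1,2).astype(np.float64),K,D).reshape(*d.shape,2)
    P=np.concatenate([p*d[...,None],d[...,None]],-1)
    return P@T[:3,:3].T+T[:3,3]
E
python3 - <<'E'
from h import *
for n in('side','top'):
    im,d=snap(n,'a'); i=ctrl.camera_info(n); T=np.linalg.inv(np.array(i['camera_from_world'])); print(n,T[:3,3].round(3),T[:3,2].round(2))
a=cv2.imread('pics/a_side.png');b=cv2.imread('pics/a_top.png')
s=ctrl.get_state();print(s['eef_pos'],s['tcp_rot'],s['opening'],ctrl.tcp_to_grasp)
E
```

```text
pics
side [0.041 0.866 0.564] [ 0.49 -0.74 -0.46]
top [0.344 0.137 1.112] [ 0.19  0.01 -0.98]
[ 0.18440154 -0.64869961  0.2300528 ] [ 9.90437557e-01  1.37957497e-01  1.72923658e-05 -1.08395128e-03] 0.9998969998643431 0.0187
```

View pics/a_top.png

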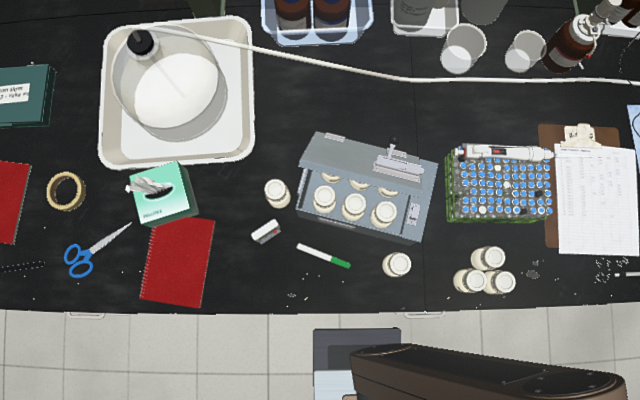

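View pics/a_side.png

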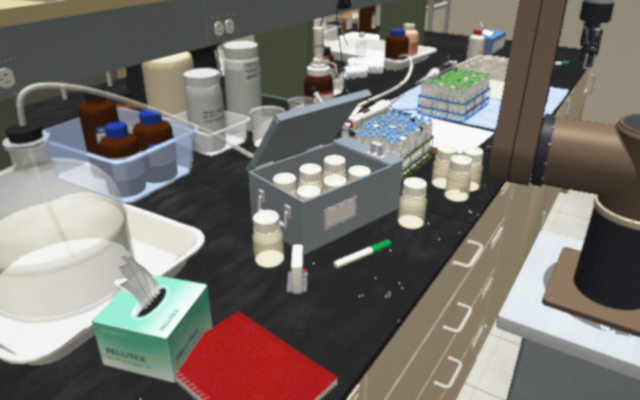

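The top view shows the chest at about (365,190), its front towards the robot and its lid open. The bolt is at (400,160), with a bottle at (277,193), the timer at (266,231), the marker at (323,256) and a bottle at (397,264).

Run:
```python
from h import *
b=np.load('pics/a_top.npz')
im=b['im'];d=b['d'];W=world('top',d)
np.save('pics/W.npy',W)
c=im[115:285,245:455,::-1];c=cv2.resize(c,None,fx=3.6,fy=3.5,interpolation=cv2.INTER_CUBIC)
cv2.imwrite('pics/crop1.png',c)
# world map: points with height
m=(W[...,2]>0.112)&(W[...,2]<0.132);m[:120]=0;m[260:]=0;m[:,:285]=0;m[:,445:]=0
hsv=cv2.cvtColor(im,cv2.COLOR_RGB2HSV)
p=W[m];print(len(p))
for v in range(120,256,8): print(v,' '.join('%4d'%(W[v,u,2]*1000) for u in range(285,450,8)))
```

```text
1838
120    0    1    0    1    2    0    0    0    0    0    0    0    1    0    1    0   -2    0    0    2   -2
128   -1    0    0   -6    0   -2   -1    1   -2    0    2   -3    0    1    2    1   -3   -1   -2    0   -1
136   -1    2    0    3  145  140  131  119    0    0    1    2    0   -1  264   -2   -1    0    0   -1    2
144    0   -1    0  194  187  175 1111  157  146  141  123   -1    0   -2   -4   -1    2    0   -6   -3    4
152    0   -3   -4  230  219  212  202  190  185  176  165  158  143  243  129  120    0    0   -1   -3   -1
160    0    0  265  261  251  245  239  228  221  211  203  194  240  242  231  155  145  120    2    0    2
168   -2    1   -2  257  260  263  264  261  253  245  238  233  226  229  237  235  239  236  122  124    2
176   -2    1    1   53    7   62   77  256  263  261  263  261  250  243  242  233  222  124  122   -1    5
184   -1   -2   53    7    8    5    8   11    9   67   71  259  258  263  267  260  253  245  120   -1    4
192   92   -5  117   12  105  100  107   10   10    9    9   11   46   71   67  259  261  262  123    0    2
200   56   -3   88    5  107  101  105    7  107  100  101    5   10   12    7    5  120  120  123   -3    5
208   -1    0   34    8   59   75   49    5  106  103  101    8  103  104    9   10  147  121    2   -2    2
216    1    0   25   62   97  114    9    9   66   74    7   66  101  101    6  113  150  118    0   -2   -3
224   -1   -1    3    0   -2    0   48   78  103  117    2   28   68   68    5  123  122  121    0   -4    0
232    0   -1   -2   -1    0   -4    0   -4    2    4   43   80  108  114    8  121  120  120   -2   -1    0
240   -2   -2    2   -2    0    0    0    0   -4   -1   -1   -2   -1   13   52   69  100    0    0    2    0
248    0    0   14   10    3   -1    0   -4   -1    2    0    0    0   -3   -2    0    0    0   -1   -4   -4
```

View pics/crop1.png

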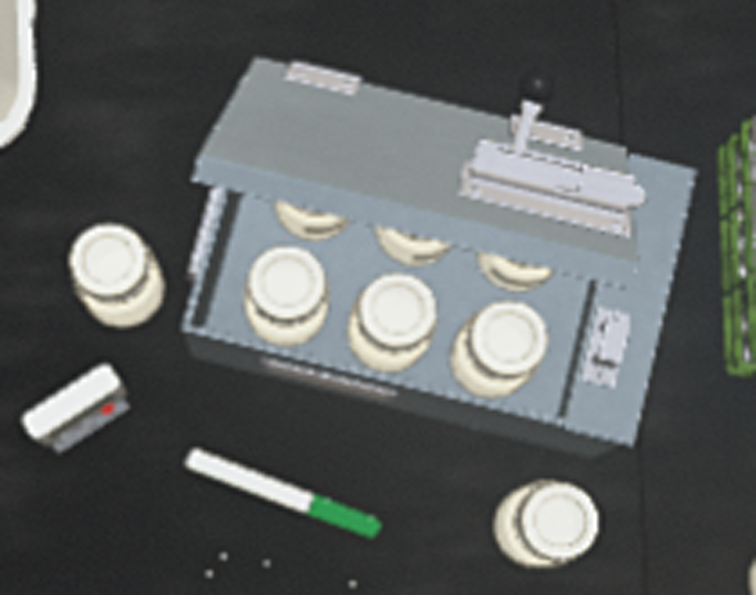

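The crop shows the flange's right corners at (633,445) and (694,170), the chest's front-left corner at (185,330), the keeper at (605,345), the knob at (537,88) and the lid's front edge from (195,180) to (635,268).

```bash
cat >> h.py <<'E'
def ray(n,uv,z):
    i=ctrl.camera_info(n);T=np.linalg.inv(np.array(i['camera_from_world']))
    p=cv2.undistortPoints(np.array(uv,float).reshape(-1,1,2),np.array(i['K']),np.array(i['D'])).reshape(-1,2)
    r=np.c_[p,np.ones(len(p))]@T[:3,:3].T;o=T[:3,3]
    return o+r*((z-o[2])/r[:,2])[:,None]
E
python3 - <<'E'
from h import *
c=np.array([[633,445],[694,170],[185,330]],float)
uv=np.c_[(c[:,0]+.5)/3.6-.5+245,(c[:,1]+.5)/3.5-.5+115]
P=ray('top',uv,0.1225)[:,:2]; P[2]=ray('top',uv[2:],.118)[0,:2]; print(P.round(4))
fr,br,fl=P
print('depth',np.linalg.norm(br-fr),'width',np.linalg.norm(fl-fr))
ex=(br-fr)/np.linalg.norm(br-fr);ey=(fl-fr)/np.linalg.norm(fl-fr);print(np.arctan2(ex[1],ex[0]),np.arctan2(-ey[0],ey[1]))
th=(0.180*np.arctan2(ex[1],ex[0])+.28*np.arctan2(-ey[0],ey[1]))/.46
c0=(br+fl)/2;print('centre',c0,'yaw',th)
W=np.load('pics/W.npy')
R=np.array([[np.cos(th),-np.sin(th)],[np.sin(th),np.cos(th)]])
L=W.copy();L[...,:2]=(W[...,:2]-c0)@R
inb=(np.abs(L[...,0])<.2)&(np.abs(L[...,1])<.16)&(L[...,2]>.14)&(L[...,2]<.4)
bare=inb&(L[...,1]>0.02)&(L[...,1]<.13)
q=L[bare];f=np.polyfit(q[:,0],q[:,2],1);print('lid slope',f,np.arctan(-f[0]),'x range',q[:,0].min(),q[:,0].max(), 'z at x=.09',np.polyval(f,.09),'front',q[q[:,0]<q[:,0].min()+.01].mean(0),q[:,2].max())
# flange check
fl=(np.abs(L[...,0])<.1)&(L[...,1]<-.1)&(L[...,1]>-.15)&(L[...,2]>.11);print('flange',L[fl].min(0),L[fl].max(0),np.median(L[fl],0))
im=np.load('pics/a_top.npz')['im'];dark=(im.max(-1)<60)&(np.abs(L[...,0])<.25)&(np.abs(L[...,1])<.16)&(L[...,2]>.2)
print('knob px',dark.sum(),L[dark].mean(0),L[dark].max(0))
for n,(a,b,z) in dict(bA=(110,260,.097),bB=(556,520,.097),timer=(70,400,.06)).items():
    w=ray('top',[[a/3.6+245,b/3.5+115]],z)[0];print(n,w,(w[:2]-c0)@R)
print('keeper',c0+R@[-.035,-.111],'knobup',c0+R@[-.035,-.018],'front pt shut',c0+R@[-.07,.075], 'tcp',ctrl.get_state()['eef_pos'])
E
```

```text
[[ 0.4327 -0.0733]
 [ 0.6051 -0.1203]
 [ 0.5085  0.1918]]
depth 0.17869030546549702 width 0.27571628061753817
-0.2664386379735918 -0.278448802436632
centre [0.5567823 0.0357385] yaw -0.273749172864138
lid slope [-1.21723633  0.23976226] 0.8830626293165693 x range -0.029332140802722236 0.08023033826454157 z at x=.09 0.13021099003551875 front [-0.02404087  0.07522755  0.26047674] 0.26791358551502276
flange [-0.09090221 -0.13989433  0.11593774] [ 0.09041325 -0.10004775  0.1534657 ] [-0.01260566 -0.12167197  0.12208144]
knob px 518 [-0.1941897   0.03264074  1.00394842] [0.07694458 0.04041084 1.11197109]
bA [0.55694747 0.23842172 0.097     ] [-0.05463494  0.19518078]
bB [ 0.38851761 -0.03049512  0.097     ] [-0.14409341 -0.10925652]
timer [0.47216292 0.26716835 0.06      ] [-0.14403392  0.1999361 ]
keeper [ 0.49307749 -0.06166631] knobup [0.51821938 0.02787075] front pt shut [0.50966453 0.12686981] tcp [ 0.18440154 -0.64869961  0.2300528 ]
```

Chest: centre (0.557, 0.036), yaw -0.274, lid about 0.87 rad. The measured size of 179 x 276 mm and the flange height match the given sizes. Next I close the fingers, align with the chest and go above the bare half of the lid.

```bash
python3 -m inch '[{"slide":[0,0,-11],"turn":0,"grip":0},{"slide":[0,0,-11],"turn":0,"grip":0},{"slide":[0,0,-11],"turn":0,"grip":0},{"slide":[36.6,-20.7,-11],"turn":0.55,"grip":0},{"slide":[36.6,-20.7,-11],"turn":0.55,"grip":0},{"slide":[36.6,-20.7,-11],"turn":0.55,"grip":0},{"slide":[36.6,-20.7,-11],"turn":0.55,"grip":0},{"slide":[36.6,-20.7,-11],"turn":0.55,"grip":0},{"slide":[36.6,-20.7,-11],"turn":0.55,"grip":0},{"slide":[36.6,-20.7,-11],"turn":0.55,"grip":0},{"slide":[36.6,-20.7,-11],"turn":0.55,"grip":0},{"slide":[36.6,-20.7,-11],"turn":0.55,"grip":0},{"slide":[58,-62.3,-11],"turn":0.55,"grip":0},{"slide":[58,-62.3,-11],"turn":0.55,"grip":0},{"slide":[58,-62.3,-11],"turn":0.55,"grip":0},{"slide":[58,-62.3,-11],"turn":0.55,"grip":0},{"slide":[58,-62.3,-11],"turn":0.55,"grip":0},{"slide":[58,-62.3,-11],"turn":0.55,"grip":0},{"slide":[58,-62.3,-11],"turn":0.55,"grip":0},{"slide":[58,-62.3,-11],"turn":0.55,"grip":0}]'
cat > st.py <<'E'
from h import *
th=-.274;c0=np.array([.5568,.0357]);R=np.array([[np.cos(th),-np.sin(th)],[np.sin(th),np.cos(th)]])
s=ctrl.get_state();p=s['eef_pos'];q=s['tcp_rot']
print('t %.2f'%s['time'],'local mm',((p[:2]-c0)@R*1000).round(1),'z %.1f'%(p[2]*1000),'yaw %.3f'%(2*np.arctan2(q[1],q[0])),'F',np.r_[np.array(s['contact_force'])[:2]@R,s['contact_force'][2]].round(1),'open %.2f'%s['opening'])
E
python3 st.py
```

```text
time: 2.1
eef_pos: [0.5586, 0.0441, 0.3408]
tcp_rot: [0.991, -0.136, -0.0, 0.0]
contact_force: [1.2, 0.3, -0.2]
opening: -0.002
finger_force: 0.0
t 2.10 local mm [-0.6  8.6] z 340.8 yaw -0.273 F [ 1.1  0.6 -0.2] open -0.00
```

```bash
python3 -m inch '[{"slide":[0,-3,0],"turn":0,"grip":0},{"slide":[0,-3,0],"turn":0,"grip":0},{"slide":[0,-3,0],"turn":0,"grip":0}]'; python3 st.py
```

```text
time: 2.4
eef_pos: [0.5666, 0.0712, 0.3405]
tcp_rot: [0.991, -0.135, -0.001, 0.0]
contact_force: [-0.1, -0.5, -0.1]
opening: 0.001
finger_force: 0.0
t 2.40 local mm [-0.2 36.8] z 340.5 yaw -0.272 F [ 0.1 -0.5 -0.1] open 0.00
```

```bash
python3 -m inch '[{"slide":[0,-3.8,0],"turn":0,"grip":0},{"slide":[0,-3.8,3],"turn":0,"grip":0},{"slide":[0,-3.8,6],"turn":0,"grip":0},{"slide":[0,-3.8,7],"turn":0,"grip":0},{"slide":[0,-3.8,8],"turn":0,"grip":0},{"slide":[0,-3.8,9],"turn":0,"grip":0},{"slide":[0,-3.8,9],"turn":0,"grip":0}]'; python3 st.py
```

```text
time: 3.1
eef_pos: [0.5776, 0.1068, 0.2515]
tcp_rot: [0.991, -0.137, 0.001, 0.0]
contact_force: [1.3, -0.1, -0.1]
opening: -0.002
finger_force: 0.0
t 3.10 local mm [ 0.7 74.1] z 251.5 yaw -0.274 F [ 1.3  0.2 -0.1] open -0.00
```

```bash
python3 -m inch '[{"slide":[0,0,1.4],"turn":0,"grip":0},{"slide":[-0.8,0,2.8],"turn":0,"grip":0},{"slide":[-1.7,0,3.9],"turn":0,"grip":0},{"slide":[-2.6,0,5],"turn":0,"grip":0},{"slide":[-3.3,0,6.2],"turn":0,"grip":0},{"slide":[-3.9,0,7.4],"turn":0,"grip":0},{"slide":[-4.4,0,8.7],"turn":0,"grip":0},{"slide":[-4.8,0,10],"turn":0,"grip":0},{"slide":[-5,0,11],"turn":0,"grip":0}]'; python3 st.py
```

```text
time: 4.0
eef_pos: [0.528, 0.1212, 0.1397]
tcp_rot: [0.991, -0.136, -0.001, 0.0]
contact_force: [3.0, -0.5, 2.1]
opening: -0.0
finger_force: 1.1
t 4.00 local mm [-50.8  74.5] z 139.7 yaw -0.273 F [3.  0.3 2.1] open -0.00
```

```bash
python3 -m inch '[{"slide":[-0.4,0,0.8],"turn":0,"grip":0},{"slide":[-0.8,0,1.4],"turn":0,"grip":0},{"slide":[-0.8,0,1.8],"turn":0,"grip":0},{"slide":[-0.8,0,2.0],"turn":0,"grip":0},{"slide":[-0.8,0,2.2],"turn":0,"grip":0},{"slide":[-0.8,0,2.2],"turn":0,"grip":0}]'; python3 st.py; python3 -m inch '[{"slide":[0,0,0.2],"turn":0,"grip":0},{"slide":[0,0,0.2],"turn":0,"grip":0}]'; python3 st.py
```

```text
time: 4.6
eef_pos: [0.5198, 0.1235, 0.1222]
tcp_rot: [0.991, -0.136, -0.003, 0.0]
contact_force: [-11.2, -0.6, 17.7]
opening: 0.002
finger_force: 9.1
t 4.60 local mm [-59.3  74.5] z 122.2 yaw -0.273 F [-10.6  -3.6  17.7] open 0.00
time: 4.8
eef_pos: [0.5199, 0.1235, 0.1221]
tcp_rot: [0.991, -0.136, -0.003, 0.001]
contact_force: [-15.6, -0.6, 25.4]
opening: -0.002
finger_force: 13.2
t 4.80 local mm [-59.3  74.5] z 122.1 yaw -0.272 F [-14.9  -4.8  25.4] open -0.00
```

The lid has stopped firmly at its shut height. I lift off and look.

```bash
python3 -m inch '[{"slide":[0,0,-3],"turn":0,"grip":0},{"slide":[0,0,-7],"turn":0,"grip":0},{"slide":[2.4,-2,-10],"turn":0,"grip":0},{"slide":[2.4,-2,-10],"turn":0,"grip":0},{"slide":[2.4,-2,-10],"turn":0,"grip":0}]' >/dev/null; python3 st.py
python3 - <<'E'
from h import *
ims=[cv2.resize(snap(n,'b')[0][y:y+150,x:x+200,::-1],None,fx=3 if 0 else 2.6,fy=2.6,interpolation=cv2.INTER_CUBIC) for n,x,y in(('top',260,110),)]
im,d=snap('side','b')
c=cv2.resize(im[80:260,230:430,::-1],None,fx=2,fy=2,interpolation=cv2.INTER_CUBIC)
t=ims[0];c=cv2.copyMakeBorder(c,0,t.shape[0]-c.shape[0],0,0,cv2.BORDER_CONSTANT) if c.shape[0]<t.shape[0] else c
cv2.imwrite('pics/b_t.png',t);cv2.imwrite('pics/b_s.png',c);print(t.shape,c.shape)
E
```

```text
t 5.30 local mm [-34.1  94.7] z 217.3 yaw -0.273 F [-0.2 -0.3 -0.4] open -0.00
(390, 520, 3) (390, 400, 3)
```

View pics/b_t.png

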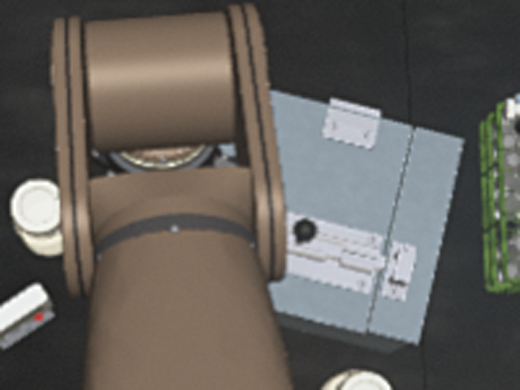

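View pics/b_s.png

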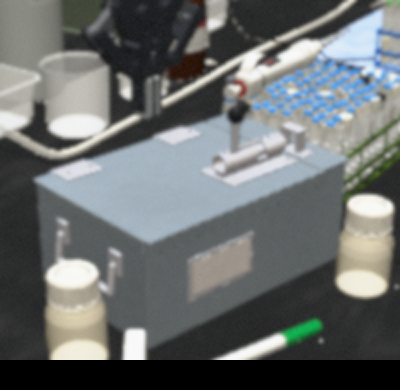

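The lid is flush. The knob is upright at crop pixel (305,230) in the top view and (237,113) in the side view, and the bolt is withdrawn.

Run:
```python
from st import *
for n,uv in(('top',[260+305.5/2.6-.5,110+230.5/2.6-.5]),('side',[230+237.5/2-.5,80+113.5/2-.5])):
    w=ray(n,[uv],.1855)[0];print(n,(w[:2]-c0)@R*1000)
```

```text
t 5.40 local mm [-35.5  94. ] z 214.9 yaw -0.273 F [ 0.1 -0.8 -0.7] open -0.00
top [-35.23822437 -21.86229865]
side [-28.28674907 -28.27195549]
```

```bash
python3 -m inch '[{"slide":[0,4,0],"turn":0,"grip":0},{"slide":[0,6.4,0],"turn":0,"grip":0},{"slide":[0,6.4,2],"turn":0,"grip":0},{"slide":[0,6.4,4.2],"turn":0,"grip":0},{"slide":[0,6.4,4.2],"turn":0,"grip":0},{"slide":[0,7.2,4.2],"turn":0,"grip":0},{"slide":[0,8,4.2],"turn":0,"grip":0},{"slide":[0,9,4.2],"turn":0,"grip":0},{"slide":[0,10,4.2],"turn":0,"grip":0},{"slide":[0,11,4.2],"turn":0,"grip":0},{"slide":[0,11.5,4.2],"turn":0,"grip":0},{"slide":[0,11.5,4.2],"turn":0,"grip":0}]' >/dev/null; python3 st.py
```

```text
t 6.60 local mm [-33.5 -21.3] z 175.8 yaw -0.274 F [0.3 1.3 0.5] open 0.00
```

```bash
python3 -m inch '[{"slide":[0,0.4,0.1],"turn":0,"grip":0},{"slide":[0,0.8,0.2],"turn":0,"grip":0},{"slide":[0,0.8,0.2],"turn":0,"grip":0}]' >/dev/null; python3 st.py;python3 -m inch '[{"slide":[0,0.4,0],"turn":0,"grip":0},{"slide":[0,0.4,0],"turn":0,"grip":0}]' >/dev/null; python3 st.py;python3 -m inch '[{"slide":[0,0.4,0],"turn":0,"grip":0},{"slide":[0,0.4,0],"turn":0,"grip":0}]' >/dev/null; python3 st.py
```

```text
t 6.90 local mm [-33.9 -28.7] z 173.0 yaw -0.273 F [ 0.5  1.6 -0.2] open -0.00
t 7.10 local mm [-33.9 -31.1] z 173.2 yaw -0.274 F [ 0.6  6.2 -0.4] open -0.00
t 7.30 local mm [-33.9 -32.2] z 173.4 yaw -0.275 F [ 0.8 15.   0.4] open 0.00
```

The bolt has reached its hard stop. I come off it, go up and over behind the knob, then push it forward.

```bash
python3 -m inch '[{"slide":[0,-1.5,0],"turn":0,"grip":0},{"slide":[0,-1.5,-3],"turn":0,"grip":0},{"slide":[0,-1.5,-6],"turn":0,"grip":0},{"slide":[2,-1.5,-6],"turn":0,"grip":0},{"slide":[4.5,0.5,-6],"turn":0,"grip":0},{"slide":[4.5,2.2,-6],"turn":0,"grip":0},{"slide":[4.5,2.2,-6],"turn":0,"grip":0},{"slide":[4.5,2.2,-3],"turn":0,"grip":0},{"slide":[4.5,2.2,0],"turn":0,"grip":0},{"slide":[4.5,2.2,0],"turn":0,"grip":0},{"slide":[4.5,2.2,0],"turn":0,"grip":0}]' >/dev/null; python3 st.py
python3 - <<'E'
from h import *
im,d=snap('side','c');cv2.imwrite('pics/c_s.png',cv2.resize(im[80:220,280:440,::-1],None,fx=4,fy=4,interpolation=cv2.INTER_CUBIC))
E
```

```text
t 8.40 local mm [ 10.7 -58. ] z 173.1 yaw -0.273 F [-0.3  0.3  0.8] open 0.00
```

View pics/c_s.png

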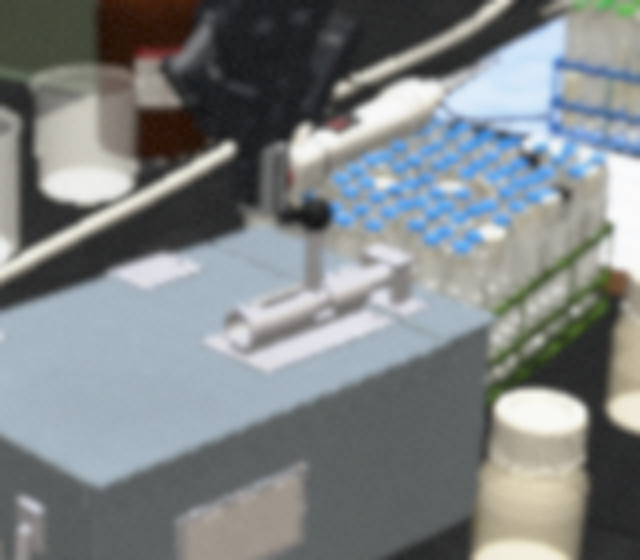

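The rod runs through the keeper, the knob is upright at (318,213) and the finger is behind it at (275,180).

```bash
python3 -m inch '[{"slide":[-1.5,-0.2,0],"turn":0,"grip":0},{"slide":[-2.3,-0.2,0],"turn":0,"grip":0},{"slide":[-2.8,-0.2,0],"turn":0,"grip":0},{"slide":[-3.3,-0.2,0],"turn":0,"grip":0},{"slide":[-3.8,-0.2,0],"turn":0,"grip":0},{"slide":[-4.2,-0.2,0],"turn":0,"grip":0}]' >/dev/null; python3 st.py;  python3 -m inch '[{"slide":[-0.5,0,0],"turn":0,"grip":0},{"slide":[-1,0,0],"turn":0,"grip":0},{"slide":[-1.5,0,0],"turn":0,"grip":0},{"slide":[-1.8,0,0],"turn":0,"grip":0},{"slide":[-1.8,0,0],"turn":0,"grip":0}]' >/dev/null; python3 st.py
```

```text
t 9.05 local mm [-30.8 -56.4] z 173.7 yaw -0.273 F [ 1.2 -0.8 -0.1] open 0.00
t 9.55 local mm [-49.3 -56.4] z 173.2 yaw -0.273 F [ 0.1  0.1 -0.1] open 0.00
```

```bash
python3 -m inch '[{"slide":[0,0,-2],"turn":0,"grip":0},{"slide":[0,0,-3],"turn":0,"grip":0},{"slide":[-2.2,0,-3],"turn":0,"grip":0},{"slide":[-2.2,0,-3],"turn":0,"grip":0},{"slide":[-2.2,0,-1.5],"turn":0,"grip":0},{"slide":[-2.2,0,-0.7],"turn":0,"grip":0},{"slide":[-2.4,0,0],"turn":0,"grip":0},{"slide":[-2.8,0,0.5],"turn":0,"grip":0},{"slide":[-3.1,0,1],"turn":0,"grip":0},{"slide":[-3.2,0,1.4],"turn":0,"grip":0},{"slide":[-3.2,0,1.6],"turn":0,"grip":0}]' >/dev/null; python3 st.py; python3 -m inch '[{"slide":[0,0,0.3],"turn":0,"grip":0},{"slide":[0,0,0.3],"turn":0,"grip":0}]' >/dev/null; python3 st.py
```

```text
t 10.65 local mm [-81.1 -56.4] z 156.9 yaw -0.273 F [-1.   0.   0.5] open -0.00
t 10.85 local mm [-80.4 -56.4] z 154.8 yaw -0.273 F [-0.6 -0.6  2.3] open -0.00
```

```bash
python3 -m inch '[{"slide":[0,0,0.2],"turn":0,"grip":0},{"slide":[0,0,0.4],"turn":0,"grip":0}]' >/dev/null; python3 st.py; python3 -m inch '[{"slide":[0,0,0.2],"turn":0,"grip":0},{"slide":[0,0,0.2],"turn":0,"grip":0}]' >/dev/null; python3 st.py
```

```text
t 11.05 local mm [-80.3 -56.3] z 153.1 yaw -0.273 F [-8.5 -0.1 20.4] open -0.00
t 11.25 local mm [-80.2 -56.2] z 152.8 yaw -0.273 F [-10.   -2.   21.7] open -0.00
```

The knob has met a firm stop. I lift off, back away and check.

```bash
python3 -m inch '[{"slide":[0,0,-3],"turn":0,"grip":0},{"slide":[0,0,-7],"turn":0,"grip":0},{"slide":[0,0,-12],"turn":0,"grip":0},{"slide":[0,5,-15],"turn":0,"grip":0},{"slide":[0,10,-15],"turn":0,"grip":0},{"slide":[0,15,-15],"turn":0,"grip":0},{"slide":[0,20,-15],"turn":0,"grip":0},{"slide":[0,25,-15],"turn":0,"grip":0},{"slide":[0,25,-15],"turn":0,"grip":0},{"slide":[0,25,-15],"turn":0,"grip":0}]' >/dev/null; python3 st.py
python3 - <<'E'
from h import *
im,d=snap('side','d');b,_=snap('top','d')
A=cv2.resize(im[90:300,230:440,::-1],(500,500),interpolation=cv2.INTER_CUBIC);B=cv2.resize(b[115:285,245:455,::-1],(300,243))
o=np.zeros((500,800,3),np.uint8);o[:,:500]=A;o[:243,500:]=B;cv2.imwrite('pics/d_v.png',o)
E
```

```text
t 12.25 local mm [ -80.7 -307.7] z 297.9 yaw -0.277 F [-0.1  0.4 -0.5] open -0.00
```

View pics/d_v.png

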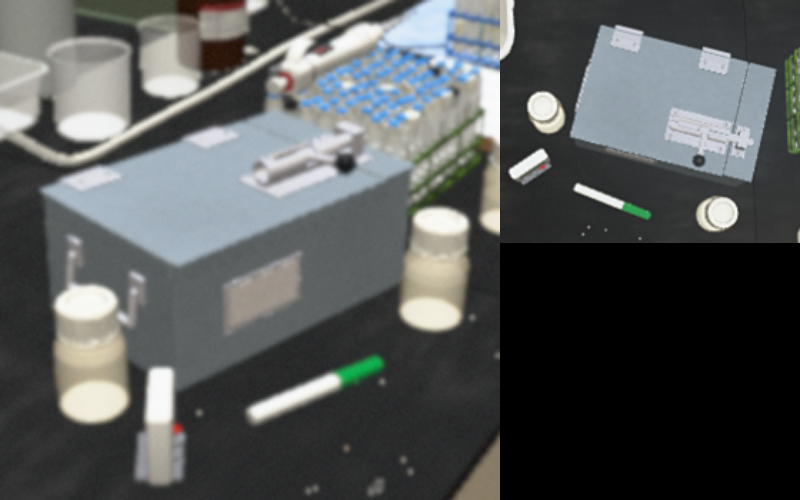

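The lid is shut, the rod is in the keeper, and the knob is turned down to the front at (345,162) and (699,160). The bottles, timer and marker are where they were.

```bash
python3 -c "
from plant import ctrl
print(ctrl.sign_off())"
```

```text
the job is handed in; nothing more can be done
None
```

The job is handed in at about 12 s of robot time: the lid is shut, the bolt is home in the keeper, and the knob is turned down to its stop at the front, with the bottles, timer and marker not touched.

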